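# Unstack the coffee sample tins onto their stands

## Robot

A 7-joint arm with a two-finger parallel gripper is mounted at the origin on the work surface. World frame = base frame: x ahead of the robot, y to its left, z up, the work surface at z = 0. Lengths are in m, angles in rad, forces in N, time in s.
With the tool pointing down it reaches from about 0.425 to 0.875 m from the base axis. Payload 4.7 kg.
Tool frame: the origin (TCP) lies at the very end of the fingers, on their centre line; the grasp point (between the pads) lies 19 mm behind it (env.pinch_z is the distance from the TCP to the grasp point, in m); z points along the fingers, y is the line along which they close (so a half turn about z gives the same grasp; the last joint's range is limited). The gripper opens to 87 mm and grips with 3 to 60 N. Pads are 19 mm wide; open, the fingers measure 117 mm over their backs; the gripper's body (75 mm by 190 mm) begins 51 mm behind the grasp point.
Start: joints at [1.362, 0.321, -0.07, 1.45, 0.023, 1.371, -0.057], TCP at [0.144, -0.634, 0.223] pointing down, gripper open.
Joint ranges: [-2.86, 2.86], [-0.3, 2.09], [-1.38, 1.24], [0.06, 2.45], [-1.56, 4.7], [0.09, 2.05], [-2.69, 2.69]. Speed limits (rad/s): [2.57, 2.57, 3.14, 3.14, 3.14, 3.14, 3.14].

## Interface

Orientations are given as a rotation vector (axis times angle).
In Python, from workcell import status, viewer, ticket, spotter, env gives the robot as it stands.
- The arm moves only by the tool play_rows, never from a script. Its argument "moves" is a list of rows, each a list of 3 entries, a list of its own where there are three numbers: the gripper command: -1 is fully open, 1 is shut, values between are in proportion, then the shift along the tool's x, y, z in mm, then the turn about the tool's z in rad. A call has exactly 5 rows; each row is the pose to reach, as a shift and turn from the pose commanded when the call began, along the tool's axes at that moment; what a row does not reach only later rows make up. A row lasts 1/10 s, in which the tool goes at most 50 mm and 8.59 degrees, less where a joint would pass 70% of its speed; a pose out of reach is approached as far as the arm can. A call with a gripper value outside its range is refused whole. The fingers move at their own pace and stop on an object; "newtons" is the grip in N (left out, the last holds). Time passes only in rows, so rows that repeat a pose let the fingers close, or fill a call up. It gives the time, the measured TCP pose, the force, the opening and the grip force at its end, in the units of the state.
- status.get_state(): the state, without advancing time (a new reading comes with each control period).
- viewer.get_image(name): name is "scene" or "side" or "wrist"; returns the picture (400x640x3 uint8, red, green, blue); there is no depth.
- viewer.camera_model(name): a dict with "intrinsics" (3x3 intrinsics, pixels), "k1" (the pictures are not rectified: a ray, as slopes to the right and down, at radius r is drawn at 1 + k1 r^2 times it, then the intrinsics apply), "R" (3x3) and "t" (3): a world point X has camera coordinates R X + t. Camera axes: x right, y down, z forward; pixel columns grow to the right and rows downward; lengths in m; the calibration is good to about 2 mm. A picture is of the moment at which its call begins: read the wrist's pose just before it. camera_model takes no time and is no camera call; for the wrist camera it gives the pose at the moment of the call.
- ticket.close_job(): hands the job in; it is judged then, once.
Trained networks look in the newest picture that a camera, given by its name, has taken for a name from the list of things; names that differ only in an ending like _2 or _b are one class to them, and where a whole thing is asked for, a point or a joint stands for the part that bears it (a point fixed in the world has none). Each returns a list of dicts, best first, with "confidence" (0 to 1); they miss things now and then, are a little off and sometimes report something else, mostly with a low value. They report only what shows in the picture. A call takes as long as a camera call. They do not tell look-alikes from the thing itself.
- spotter.spot_in(camera, query): "centre" ([x, y, z] in m, in the coordinates of the camera as it stood for that picture, good to about 4 mm: the middle of the surface that is visible of it).
- spotter.trace(camera, query): "pixels" (400x640 bool, what is visible of it).
- spotter.tip_of(camera, query): "centre" ([x, y, z] in m, in the coordinates of the camera as it stood for that picture, good to about 4 mm: a listed point, or the origin of a listed thing).
The state is a dict: "clock": time; "joint_positions": joint angles; "joint_velocities": joint speeds; "tau": joint torques, N m; "tcp_pos": TCP position; "tcp_rot": TCP orientation; "wrist_force": force on the tool from outside, world axes, zero at the start; "wrist_torque": the same for the moment, N m; "finger_gap": finger opening in m; "gripper_force": force on a finger pad.
Only numpy, scipy, OpenCV 4.12 (cv2) and the standard library are available. Lean on these libraries where they do the work, as an engineer would, in place of code of your own. Each camera call takes 0.05 s, during which the arm holds its last target. There are 200 camera calls.

## Task

Set out the coffee samples for the tasting: take the stack of four steel tins apart and set each tin upright in the recess of the wooden stand that matches its shape and size, so that it sits flat inside the recess (turn the square and the oblong tin to suit theirs). Do not drop or tip a tin, and leave the two empty glasses among the stands where they are.

Things in the scene. Friction and masses are not known exactly. Their poses are not given: they have to be found in the camera images.
- tin_small_c (a point): Top of the stack at the start. Lidded steel sample tin, round, 28 mm across and 50 mm high: the smaller of the two round tins. Loose, about 60 g. Its point is the tin's centre, half-way up, z upward.
- tin_oblong_c (a point): Second from the top of the stack. Lidded steel sample tin, a rectangular block 46 x 30 mm and 52 mm high. Loose, about 110 g. Its point is the tin's centre, half-way up, z upward. x along its 46 mm side, y along its 30 mm side.
- tin_round_c (a point): Third from the top of the stack. Lidded steel sample tin, round, 56 mm across and 54 mm high: the larger of the two round tins. Loose, about 180 g. Its point is the tin's centre, half-way up, z upward.
- tin_square_c (a point): Bottom of the stack, standing on the table. Lidded steel sample tin, square, 68 x 68 mm and 54 mm high. Loose, about 260 g. Its point is the tin's centre, half-way up, z upward. x and y are square to its sides.
- stand_small_seat (a point): The smallest stand. Fixed light-wood stand, a 60 x 60 mm board 8 mm high, with one round, 42 mm wide recess 4 mm deep, lined grey. Its point is the centre of the recess floor, 4 mm above the table; z up, x and y along the board's sides. Place of the small round tin, which stands in it with 7 mm to spare on each side.
- stand_oblong_seat (a point): The oblong stand. Fixed light-wood stand, a 78 x 62 mm board 8 mm high, with one rectangular, 60 x 44 mm recess 4 mm deep, lined grey. Its point is the centre of the recess floor, 4 mm above the table; z up, x along the 60 mm side of the recess. Place of the oblong tin, which stands in it with 7 mm to spare on each side.
- stand_round_seat (a point): The larger stand with a round recess. Fixed light-wood stand, a 88 x 88 mm board 8 mm high, with one round, 70 mm wide recess 4 mm deep, lined grey. Its point is the centre of the recess floor, 4 mm above the table; z up, x and y along the board's sides. Place of the large round tin, which stands in it with 7 mm to spare on each side.
- stand_square_seat (a point): The largest stand. Fixed light-wood stand, a 98 x 98 mm board 8 mm high, with one square, 82 x 82 mm recess 4 mm deep, lined grey. Its point is the centre of the recess floor, 4 mm above the table; z up, x and y square to the recess's sides. Place of the square tin, which stands in it with 7 mm to spare on each side.
- glass_a_c (a point): Empty clear cupping glass among the stands on the robot's left, 72 mm across the rim, 100 mm high, loose; its point is on its axis, half-way up. To be left where it is.
- glass_b_c (a point): Empty clear cupping glass among the stands on the robot's right, 72 mm across the rim, 100 mm high, loose; its point is on its axis, half-way up. To be left where it is.
Things that resemble listed ones, but are neither listed nor needed, are in the scene too. What is shaped like the part that bears tin_round_c but green is not meant. Leave any purple look-alike of the part that bears tin_small_c alone.

How it is judged:
At the end, for the whole second after the job is handed in: Each of the four tins stands upright (within 0.08 rad), released and at rest in the recess of its own stand: its centre within 12 mm sideways of the recess centre and its underside on the recess floor within 3 mm (horizontal distance between tin_square_c and stand_square_seat below 0.012 m and z of tin_square_c in the frame of stand_square_seat between 0.024 and 0.03 m and angle between each of tin_square_c, tin_round_c, tin_oblong_c, tin_small_c's own z axis and vertical below 0.08 rad and linear speed of each of tin_square, tin_round, tin_oblong, tin_small below 0.02 m/s and contact force between the fingers and tin_square below 0.05 N and horizontal distance between tin_round_c and stand_round_seat below 0.012 m and z of tin_round_c in the frame of stand_round_seat between 0.024 and 0.03 m and contact force between the fingers and tin_round below 0.05 N and horizontal distance between tin_oblong_c and stand_oblong_seat below 0.012 m and z of tin_oblong_c in the frame of stand_oblong_seat between 0.023 and 0.029 m and contact force between the fingers and tin_oblong below 0.05 N and horizontal distance between tin_small_c and stand_small_seat below 0.012 m and z of tin_small_c in the frame of stand_small_seat between 0.022 and 0.028 m and contact force between the fingers and tin_small below 0.05 N); the robot touches nothing.
It fails at once if a tin is tipped over (leans more than 35 degrees) (angle between any of tin_square_c, tin_round_c, tin_oblong_c, tin_small_c's own z axis and vertical above 0.61 rad).
It fails at once if a tin is dropped (falls free of the fingers, as from more than 30 mm) ((linear speed of tin_square above 0.8 m/s and contact force between the fingers and tin_square below 0.02 N) or (linear speed of tin_round above 0.8 m/s and contact force between the fingers and tin_round below 0.02 N) or (linear speed of tin_oblong above 0.8 m/s and contact force between the fingers and tin_oblong below 0.02 N) or (linear speed of tin_small above 0.8 m/s and contact force between the fingers and tin_small below 0.02 N)).
It fails at once if an empty glass is pushed more than 30 mm or knocked over (distance of any of glass_a_c, glass_b_c from where it was at the start of the episode above 0.03 m or angle between any of glass_a_c, glass_b_c's own z axis and vertical above 0.5 rad).
It also fails if it takes over 131 s, if anything falls off the work surface, if the arm or the gripper's body presses on something with over 40 N, if the wrist force passes 120 N, or if a joint passes its speed limit or range.

## Working session

There is one attempt and no reset: what is moved stays moved. The work goes in short steps, Python scripts to look and compute and a tool call to move; the robot and the scene stay as the last step left them, time stands still between calls to the robot, and variables do not carry over. Pictures are saved under pics/ and viewed, at most 14 in all, crops included, and the job is handed in when it is done.

Besides the shell and the picture viewer there is one more tool, called by a JSON object that holds its "op" and its "data". play_rows: Moves the arm, as the interface text tells. Its arguments: {"type":"object","properties":{"moves":{"type":"array"},"newtons":{"type":"number"}},"required":["moves"]}

```bash
ls; mkdir -p pics; cat > h.py <<'E'
import numpy as np, cv2
from workcell import status, viewer, ticket, spotter, env
def cam(n): 
    m=viewer.camera_model(n); return {k:np.array(v) for k,v in m.items()}
def w(m,p): return m['R'].T@(np.array(p)-m['t'])
def save(n,f):
    im=viewer.get_image(n); cv2.imwrite('pics/'+f,im[:,:,::-1]); return im
def ray(m,uv):
    K=m['intrinsics']; k=float(m['k1'])
    d=cv2.undistortPoints(np.array(uv,float).reshape(-1,1,2),K,np.array([k,0,0,0.])).reshape(-1,2)
    d=np.c_[d,np.ones(len(d))]@m['R']; return -m['R'].T@m['t'],d
def onz(m,uv,z):
    c,d=ray(m,uv); return c+d*((z-c[2])/d[:,2])[:,None]
E
python3 - <<'E'
from h import *
print(status.get_state(), env.pinch_z)
for n in ['scene','side','wrist']:
    save(n,n+'0.png'); m=cam(n); print(n,-m['R'].T@m['t'],m['R'][2],m['intrinsics'][0,0],m['k1'])
a=np.vstack([cv2.imread('pics/scene0.png')]);
E
```

```text
pics
{'clock': 0.0, 'joint_positions': array([ 1.3621207 ,  0.32183483, -0.07010411,  1.45168359,  0.02256305,
        1.37079299, -0.05689369]), 'joint_velocities': array([ 2.97400662e-04,  1.78313046e-03, -6.45770285e-04, -1.16461862e-03,
        5.96843329e-04, -7.30258429e-04,  6.04882019e-05]), 'tau': array([-4.18747168e-04, -4.91282558e+01, -4.04196745e-01, -3.12524307e+01,
       -6.38259505e-02,  4.37610783e-02,  1.57180821e-04]), 'tcp_pos': array([ 0.14346179, -0.63339764,  0.22144966]), 'tcp_rot': array([-3.12021403e+00, -3.49074345e-01,  4.24873421e-04]), 'wrist_force': array([-0.3117926 ,  0.96621483,  0.17657165]), 'wrist_torque': array([-0.01151678,  0.02155874, -0.01076572]), 'gripper_force': 0.0, 'finger_gap': 0.08717742195362468} 0.0187
scene [ 1.18763867 -0.35295834  1.1846179 ] [-0.50940425  0.26076932 -0.82006504] 516.7759562150767 -0.016099526812411256
side [ 0.09276135 -0.58962064  0.56550647] [ 0.53240568  0.67551368 -0.51012299] 365.41194250186766 0.010277077672907241
wrist [ 0.22342138 -0.61617372  0.38272868] [-0.29206107 -0.06574413 -0.95413733] 286.12637540757447 -0.007675723407291699
```

View pics/scene0.png

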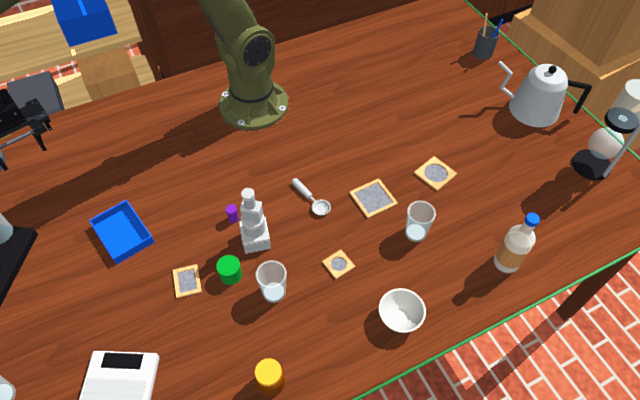

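View pics/side0.png

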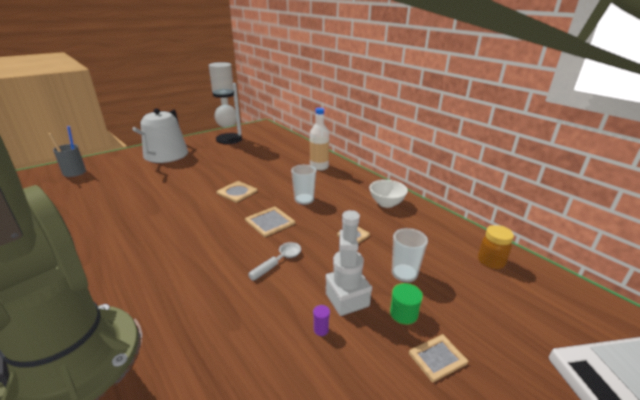

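```bash
python3 - <<'E'
from h import *
for n in ['scene','side']:
    viewer.get_image(n); m=cam(n)
    for q in ['tin_small_c','tin_oblong_c','tin_round_c','tin_square_c','stand_small_seat','stand_oblong_seat','stand_round_seat','stand_square_seat','glass_a_c','glass_b_c']:
        for r in spotter.tip_of(n,q): 
            p=np.array(r['centre']); K=m['intrinsics']; 
            print(n,q,round(r['confidence'],2),w(m,p).round(3),(K@p/p[2])[:2].round())
E
```

```text
scene tin_small_c 0.81 [ 0.471 -0.187  0.19 ] [248. 197.]
scene tin_small_c 0.5 [ 0.386 -0.221  0.024] [231. 214.]
scene tin_oblong_c 0.54 [ 0.473 -0.187  0.14 ] [251. 209.]
scene tin_round_c 0.8 [ 0.545 -0.286  0.028] [229. 270.]
scene tin_round_c 0.64 [ 0.472 -0.184  0.084] [254. 221.]
scene tin_square_c 0.9 [ 0.48  -0.189  0.029] [255. 236.]
scene stand_oblong_seat 0.67 [ 0.511 -0.39   0.002] [187. 281.]
scene stand_oblong_seat 0.21 [ 0.475 -0.185  0.084] [254. 222.]
scene stand_round_seat 0.7 [0.497 0.365 0.   ] [435. 173.]
scene stand_square_seat 0.91 [0.496 0.159 0.009] [373. 196.]
scene glass_b_c 0.96 [ 0.638 -0.204  0.049] [274. 283.]
side tin_small_c 0.78 [ 0.477 -0.185  0.184] [350. 227.]
side tin_small_c 0.62 [ 0.387 -0.22   0.027] [321. 321.]
side tin_oblong_c 0.73 [ 0.478 -0.185  0.137] [349. 247.]
side tin_round_c 0.86 [ 0.543 -0.285  0.028] [404. 304.]
side tin_round_c 0.68 [ 0.474 -0.185  0.084] [346. 269.]
side tin_square_c 0.95 [ 0.48  -0.191  0.029] [349. 290.]
side stand_small_seat 0.61 [ 0.643 -0.026  0.008] [354. 233.]
side stand_small_seat 0.32 [ 0.476 -0.186  0.181] [350. 228.]
side stand_oblong_seat 0.83 [ 0.516 -0.394  0.006] [439. 357.]
side stand_round_seat 0.69 [0.504 0.363 0.008] [237. 190.]
side stand_square_seat 0.68 [0.498 0.159 0.005] [269. 221.]
side glass_a_c 0.9 [0.648 0.211 0.047] [303. 185.]
side glass_b_c 0.84 [ 0.638 -0.209  0.055] [408. 255.]
```

The scene view shows the stack at (250,220), the stands at (375,197), (435,173), (187,281) and (339,264), and the decoys: a green tin at (229,270) and a purple one at (231,214). Next I'll fit the boards and tins by mask.

```bash
cat > stands.py <<'E'
from h import *
S={'small':(.643,-.026,60,60),'oblong':(.513,-.392,78,62),'round':(.5,.364,88,88),'square':(.497,.159,98,98)}
def fit(n,im):
    m=cam(n); uv=np.stack(np.meshgrid(np.arange(640),np.arange(400)),-1).reshape(-1,2)
    P=onz(m,uv,.008).reshape(400,640,3)
    hsv=cv2.cvtColor(im,cv2.COLOR_RGB2HSV).astype(int); 
    mask=((hsv[...,2]>165)&(hsv[...,1]<150)) | (hsv[...,1]<60)&(hsv[...,2]>90)
    for k,(x,y,a,b) in S.items():
        mk=(mask&(np.hypot(P[...,0]-x,P[...,1]-y)<.075)).astype(np.uint8)
        nl,l,st,c=cv2.connectedComponentsWithStats(mk)
        if nl<2: continue
        i=1+st[1:,4].argmax()
        r=cv2.minAreaRect((P[l==i][:,:2]*1000).astype(np.float32))
        ang=r[2] if r[1][0]>r[1][1] else r[2]-90
        print(n,k,np.round(r[0],1),np.round(r[1],1),'long ang',round(ang,1),'expect',a,b)
E
python3 - <<'E'
from stands import *
for n in ['scene','side']: fit(n,viewer.get_image(n))
for n,t in [('scene','tin_square_c'),('side','tin_square_c'),('side','tin_oblong_c'),('scene','tin_oblong_c')]:
    im=viewer.get_image(n); r=spotter.trace(n,t)
    for q in r[:1]:
        mk=q['pixels']; im[mk]=im[mk]//2+np.array([127,0,0],np.uint8); print(n,t,q['confidence'],mk.sum())
        ys,xs=np.nonzero(mk); print(xs.min(),xs.max(),ys.min(),ys.max())
for n,(x,y) in {'scene':(200,170),'side':(290,190)}.items():
    im=viewer.get_image(n)[y:y+110,x:x+110]; cv2.imwrite(f'pics/c{n}.png',cv2.resize(im[:,:,::-1],None,fx=5,fy=5,interpolation=2))
a=np.hstack([cv2.imread('pics/cscene.png'),cv2.imread('pics/cside.png')]); cv2.imwrite('pics/c0.png',cv2.resize(a,(800,400)))
E
```

```text
scene small [640.  -27.8] [62.9 62.4] long ang 9.4 expect 60 60
scene oblong [ 512.1 -391.8] [63.4 80.9] long ang -10.6 expect 78 62
scene round [501.5 363.5] [91.7 92.7] long ang -74.2 expect 88 88
scene square [497.5 157.1] [101. 101.] long ang -87.9 expect 98 98
side small [641.9 -25.7] [143.6  79.5] long ang 52.7 expect 60 60
side oblong [ 513.7 -389.9] [64.7 83.9] long ang -10.4 expect 78 62
side round [502.4 366.6] [96.3 97.3] long ang -73.6 expect 88 88
side square [499.  159.6] [105.5 106.8] long ang -87.5 expect 98 98
scene tin_square_c 0.7 538
239 269 218 253
side tin_square_c 0.87 1075
327 370 273 314
side tin_oblong_c 0.68 463
340 357 231 265
scene tin_oblong_c 0.6 338
240 262 202 222
```

View pics/c0.png

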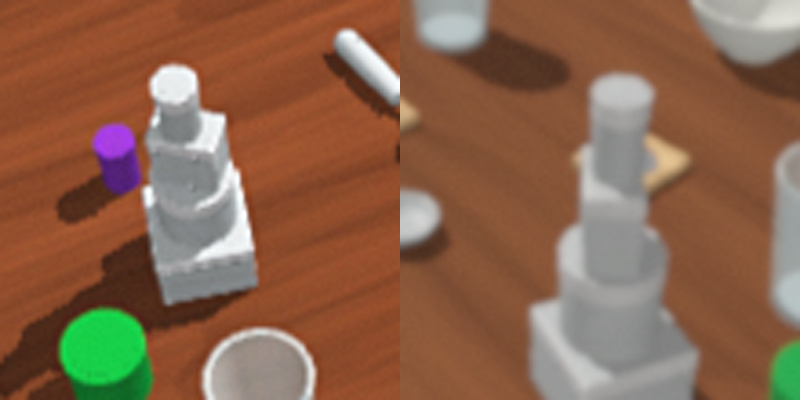

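Boards fit well: small (641,-27), oblong (513,-391) at -10.5°, round (502,365), square (498,158) at 2.4°. The crop shows the four tins stacked, each with a different yaw. I'll take the wrist camera above the stack to measure them.

{"op": "play_rows", "data": {"moves": [[-1,[40,-35,-25],0],[-1,[85,-72,-50],0],[-1,[125,-108,-75],0],[-1,[165,-143,-90],0],[-1,[205,-178,-110],0]], "newtons": 20}}

```text
clock: 2.35
tcp_pos: [0.2812, -0.4462, 0.3188]
tcp_rot: [3.121, 0.349, 0.0]
wrist_force: [0.5, -0.5, 0.7]
finger_gap: 0.0869
gripper_force: 0.0
```

{"op": "play_rows", "data": {"moves": [[-1,[35,-30,0],0],[-1,[70,-60,0],0],[-1,[105,-90,0],0],[-1,[140,-120,0],0],[-1,[175,-150,0],0]]}}

```text
clock: 2.85
tcp_pos: [0.4187, -0.2613, 0.3182]
tcp_rot: [3.121, 0.349, 0.001]
wrist_force: [-0.4, -0.1, 1.0]
finger_gap: 0.087
gripper_force: 0.0
```

{"op": "play_rows", "data": {"moves": [[-1,[20,-17,0],0],[-1,[40,-34,0],0],[-1,[40,-34,0],0],[-1,[40,-34,0],0],[-1,[40,-34,0],0]]}}

```text
clock: 3.35
tcp_pos: [0.4486, -0.2223, 0.3177]
tcp_rot: [3.122, 0.346, -0.001]
wrist_force: [-0.2, -0.5, -1.2]
finger_gap: 0.0871
gripper_force: 0.0
```

```bash
cat >> h.py <<'E'
from scipy.spatial.transform import Rotation as Rn
def plan(*tg, start=None):
    """each target (x,y,z mm, yaw of tool x deg); prints shift in tool axes + turn"""
    s=status.get_state(); R=Rn.from_rotvec(s['tcp_rot']).as_matrix(); p=s['tcp_pos']*1000; yaw=np.degrees(np.arctan2(R[1,0],R[0,0]))
    print('clk',round(s['clock'],2),'tcp',p.round(1),'yaw',round(yaw,1),'q',s['joint_positions'].round(2),'gap',round(s['finger_gap']*1000,1),'gf',round(s['gripper_force'],1))
    for x,y,z,a in tg:
        c,d=np.cos(np.radians(yaw)),np.sin(np.radians(yaw)); dx,dy=x-p[0],y-p[1]
        print((x,y,z,a),'-> shift',np.round([c*dx+d*dy,d*dx-c*dy,p[2]-z],1),'turn',round(-np.radians(a-yaw),3))
        p=np.array([x,y,z],float); yaw=a
E
python3 - <<'E'
from h import *
plan()
save('wrist','w1.png'); m=cam('wrist')
for q in ['tin_small_c','tin_oblong_c','tin_round_c','tin_square_c']:
    for r in spotter.tip_of('wrist',q)[:2]: print(q,round(r['confidence'],2),w(m,r['centre']).round(3))
E
```

```text
clk 3.35 tcp [ 448.6 -222.3  317.7] yaw 12.6 q [ 0.9  -0.01 -0.49  1.64 -0.    1.51 -0.94] gap 87.1 gf 0.0
tin_small_c 0.95 [ 0.475 -0.184  0.183]
tin_small_c 0.57 [ 0.384 -0.219  0.024]
tin_oblong_c 0.84 [ 0.476 -0.189  0.132]
tin_round_c 0.65 [ 0.544 -0.283  0.027]
tin_round_c 0.55 [ 0.476 -0.187  0.084]
tin_square_c 0.8 [ 0.476 -0.184  0.026]
```

View pics/w1.png

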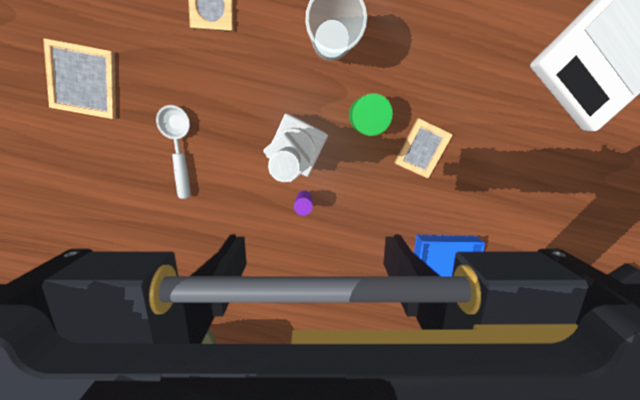

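The wrist view shows the stack at (295,150) with the small tin's top at (284,165). The networks agree on (475,-186).

```bash
python3 - <<'E'
from h import *
plan((475,-186,250,12.6),(475,-186,170,12.6),(475,-186,250,12.6),(641,-27,200,12.6),(641,-27,14.5,12.6))
E
```

```text
clk 3.6 tcp [ 448.9 -221.7  317.8] yaw 12.7 q [ 0.9  -0.01 -0.49  1.64 -0.01  1.51 -0.94] gap 87.2 gf 0.0
(475, -186, 250, 12.6) -> shift [ 33.3 -29.1  67.8] turn 0.001
(475, -186, 170, 12.6) -> shift [ 0.  0. 80.] turn -0.0
(475, -186, 250, 12.6) -> shift [  0.   0. -80.] turn -0.0
(641, -27, 200, 12.6) -> shift [ 196.7 -119.    50. ] turn -0.0
(641, -27, 14.5, 12.6) -> shift [  0.    0.  185.5] turn -0.0
```

{"op": "play_rows", "data": {"moves": [[-1,[16,-14,0],0],[-1,[33.3,-29.1,20],0],[-1,[33.3,-29.1,50],0],[-1,[33.3,-29.1,68],0],[-1,[33.3,-29.1,68],0]]}}

```text
clock: 4.1
tcp_pos: [0.4736, -0.1849, 0.2471]
tcp_rot: [-3.119, -0.348, 0.007]
wrist_force: [-0.4, -0.6, -0.5]
finger_gap: 0.0867
gripper_force: 0.0
```

{"op": "play_rows", "data": {"moves": [[-1,[0,0,25],0],[-1,[0,0,50],0],[-1,[0,0,70],0],[-1,[0,0,80],0],[-1,[0,0,80],0]]}}

```text
clock: 4.6
tcp_pos: [0.4749, -0.1854, 0.1694]
tcp_rot: [-3.121, -0.348, 0.002]
wrist_force: [-0.5, 0.3, 0.3]
finger_gap: 0.087
gripper_force: 0.0
```

```bash
python3 - <<'E'
from h import *
plan((475,-186,170,12.6))
E
```

```text
clk 4.6 tcp [ 474.9 -185.4  169.4] yaw 12.7 q [ 0.84  0.09 -0.54  1.85  0.05  1.22 -1.07] gap 87.0 gf 0.0
(475, -186, 170, 12.6) -> shift [-0.1  0.6 -0.6] turn 0.002
```

Arm is accurate. Close gently in stages.

{"op": "play_rows", "data": {"moves": [[0.1,[0,0,0],0],[0.2,[0,0,0],0],[0.3,[0,0,0],0],[0.4,[0,0,0],0],[0.6,[0,0,0],0]], "newtons": 10}}

```text
clock: 5.1
tcp_pos: [0.4755, -0.1853, 0.1701]
tcp_rot: [3.122, 0.349, 0.001]
wrist_force: [-0.5, -0.6, 0.7]
finger_gap: 0.0547
gripper_force: 0.0
```

{"op": "play_rows", "data": {"moves": [[1,[0,0,0],0],[1,[0,0,0],0],[1,[0,0,0],0],[1,[0,0,-2],0],[1,[0,0,-5],0]]}}

```text
clock: 5.6
tcp_pos: [0.4752, -0.1851, 0.1747]
tcp_rot: [-3.122, -0.349, 0.001]
wrist_force: [-0.1, -0.2, -1.2]
finger_gap: 0.0274
gripper_force: 10.0
```

{"op": "play_rows", "data": {"moves": [[1,[0,0,-10],0],[1,[0,0,-25],0],[1,[0,0,-45],0],[1,[0,0,-65],0],[1,[0,0,-75],0]]}}

```text
clock: 6.1
tcp_pos: [0.4766, -0.1855, 0.253]
tcp_rot: [3.12, 0.349, 0.005]
wrist_force: [-0.6, 0.7, -0.3]
finger_gap: 0.0279
gripper_force: 10.0
```

```bash
python3 - <<'E'
from h import *
plan((641,-27,180,12.6),(641,-27,14.5,12.6))
save('scene','s2.png'); a=save('side','d2.png')
m=cam('side')
for q in ['tin_small_c','tin_oblong_c','tin_square_c']:
    for r in spotter.tip_of('side',q)[:2]: print(q,round(r['confidence'],2),w(m,r['centre']).round(3))
E
```

```text
clk 6.1 tcp [ 476.6 -185.5  253. ] yaw 12.8 q [ 0.85  0.03 -0.54  1.73  0.02  1.38 -1.04] gap 27.9 gf 10.0
(641, -27, 180, 12.6) -> shift [ 195.4 -118.3   73. ] turn 0.003
(641, -27, 14.5, 12.6) -> shift [  0.    0.  165.5] turn -0.0
tin_small_c 0.88 [ 0.476 -0.184  0.272]
tin_small_c 0.55 [ 0.387 -0.219  0.025]
tin_oblong_c 0.57 [ 0.479 -0.183  0.14 ]
tin_square_c 0.61 [ 0.481 -0.189  0.03 ]
```

{"op": "play_rows", "data": {"moves": [[1,[25,-15,0],0],[1,[60,-36,0],0],[1,[95,-57,0],0],[1,[130,-78,10],0],[1,[160,-97,25],0]]}}

```text
clock: 6.85
tcp_pos: [0.6113, -0.0536, 0.2241]
tcp_rot: [-3.122, -0.35, -0.001]
wrist_force: [0.2, -0.9, -0.9]
finger_gap: 0.0276
gripper_force: 10.0
```

{"op": "play_rows", "data": {"moves": [[1,[20,-13,15],0],[1,[35,-21.5,35],0],[1,[35,-21.5,65],0],[1,[35,-21.5,95],0],[1,[35,-21.5,110],0]]}}

```text
clock: 7.35
tcp_pos: [0.6369, -0.0265, 0.1104]
tcp_rot: [-3.121, -0.35, 0.01]
wrist_force: [-0.7, 0.3, -1.3]
finger_gap: 0.0276
gripper_force: 10.0
```

```bash
python3 - <<'E'
from h import *
plan((641,-27,40,12.6),(641,-27,14.5,12.6))
im=save('wrist','w2.png')
m=cam('wrist')
for q in ['tin_small_c','stand_small_seat']:
    for r in spotter.tip_of('wrist',q)[:3]: print(q,round(r['confidence'],2),w(m,r['centre']).round(3))
E
```

```text
clk 7.35 tcp [636.9 -26.5 110.4] yaw 12.8 q [ 0.5   0.45 -0.64  1.59  0.28  1.2  -1.55] gap 27.6 gf 10.0
(641, -27, 40, 12.6) -> shift [ 3.9  1.4 70.4] turn 0.003
(641, -27, 14.5, 12.6) -> shift [ 0.   0.  25.5] turn -0.0
tin_small_c 0.8 [ 0.636 -0.024  0.124]
stand_small_seat 0.96 [ 0.639 -0.027 -0.001]
```

View pics/w2.png

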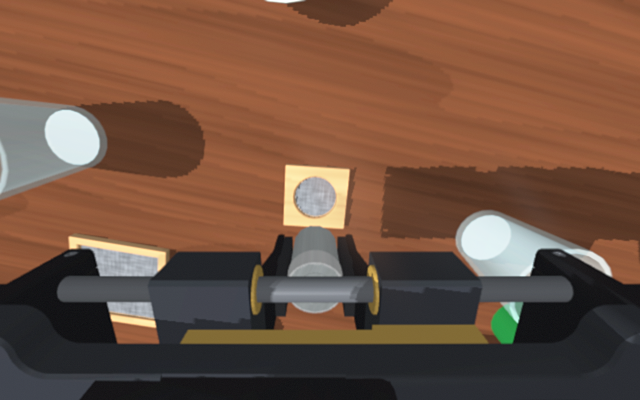

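The wrist picture shows the held tin at (317,265), the small stand at (317,196) and both glasses clear of the gripper. Descending.

{"op": "play_rows", "data": {"moves": [[1,[1.5,0.5,20],0],[1,[3.5,0.5,45],0],[1,[3.5,0.5,65],0],[1,[3.5,0.5,80],0],[1,[3.5,0.5,88],0]]}}

```text
clock: 8.0
tcp_pos: [0.6431, -0.0265, 0.0267]
tcp_rot: [3.122, 0.349, 0.001]
wrist_force: [-0.3, -0.1, 0.6]
finger_gap: 0.0276
gripper_force: 10.0
```

{"op": "play_rows", "data": {"moves": [[1,[0,0,2],0],[1,[0,0,4],0],[1,[0,0,6],0],[1,[0,0,7],0],[1,[0,0,7],0]]}}

```text
clock: 8.5
tcp_pos: [0.6431, -0.0263, 0.0201]
tcp_rot: [3.122, 0.349, 0.001]
wrist_force: [0.4, 0.2, 0.2]
finger_gap: 0.0276
gripper_force: 10.0
```

```bash
python3 - <<'E'
from h import *
plan((640,-27,14,12.6)); print(status.get_state()['wrist_force'])
E
```

```text
clk 8.5 tcp [643.1 -26.3  20.1] yaw 12.8 q [ 0.47  0.55 -0.6   1.65  0.35  1.05 -1.59] gap 27.6 gf 10.0
(640, -27, 14, 12.6) -> shift [-3.1 -0.   6.1] turn 0.003
[0.37033074 0.19863407 0.22167018]
```

{"op": "play_rows", "data": {"moves": [[1,[-2.5,0,1.5],0],[1,[-2.5,0,3],0],[1,[-2.5,0,4.5],0],[1,[-2.5,0,5.5],0],[1,[-2.5,0,6],0]]}}

```text
clock: 9.0
tcp_pos: [0.6404, -0.0269, 0.0142]
tcp_rot: [3.122, 0.349, -0.001]
wrist_force: [-1.8, -0.7, 5.3]
finger_gap: 0.0278
gripper_force: 10.0
```

```bash
python3 - <<'E'
from h import *
plan((640,-27,14,12.6)); print(status.get_state()['wrist_force'])
E
```

```text
clk 9.0 tcp [640.4 -26.9  14.2] yaw 12.8 q [ 0.47  0.55 -0.6   1.66  0.35  1.04 -1.6 ] gap 27.8 gf 10.0
(640, -27, 14, 12.6) -> shift [-0.4  0.   0.2] turn 0.003
[-1.83214774 -0.6668721   5.25463775]
```

{"op": "play_rows", "data": {"moves": [[0.3,[0,0,0],0],[0.1,[0,0,0],0],[-0.1,[0,0,0],0],[-0.2,[0,0,0],0],[-0.2,[0,0,-4],0]]}}

```text
clock: 9.5
tcp_pos: [0.6399, -0.0268, 0.0173]
tcp_rot: [-3.122, -0.349, 0.002]
wrist_force: [0.7, 0.2, -0.0]
finger_gap: 0.0499
gripper_force: 0.0
```

{"op": "play_rows", "data": {"moves": [[-0.2,[0,0,-15],0],[-0.3,[0,0,-40],0],[-0.3,[0,0,-85],0],[-0.5,[0,0,-130],0],[-1,[0,0,-175],0]]}}

```text
clock: 10.0
tcp_pos: [0.6404, -0.0265, 0.196]
tcp_rot: [3.122, 0.35, 0.002]
wrist_force: [0.9, -0.9, 0.6]
finger_gap: 0.0655
gripper_force: 0.0
```

{"op": "play_rows", "data": {"moves": [[-1,[-15,10,-45],0],[-1,[-55,30,-75],0],[-1,[-100,52,-90],0],[-1,[-145,75,-100],0],[-1,[-190,98,-105],0]]}}

```text
clock: 10.5
tcp_pos: [0.4822, -0.1595, 0.2994]
tcp_rot: [3.12, 0.351, 0.005]
wrist_force: [0.3, -0.5, -0.8]
finger_gap: 0.0866
gripper_force: 0.0
```

{"op": "play_rows", "data": {"moves": [[-1,[-25,12,0],0],[-1,[-42,22,0],0],[-1,[-42,22,0],0],[-1,[-42,22,0],0],[-1,[-42,22,0],0]]}}

```text
clock: 11.0
tcp_pos: [0.448, -0.1884, 0.2974]
tcp_rot: [3.122, 0.353, 0.002]
wrist_force: [-0.3, 0.6, 0.4]
finger_gap: 0.0869
gripper_force: 0.0
```

```bash
python3 - <<'E'
from h import *
plan()
im=save('wrist','w3.png'); m=cam('wrist')
for q in ['tin_small_c','tin_oblong_c','tin_round_c','tin_square_c']:
    for r in spotter.tip_of('wrist',q)[:2]: print(q,round(r['confidence'],2),w(m,r['centre']).round(3))
# rectified overhead views at z=160 and z=54: 0.25 mm/px, centre (476,-186), rows = -x?, up = +x, left = +y
K=m['intrinsics']
def top(z,c=(476,-186),h=50,s=.25):
    n=int(2*h/s); v,u=np.mgrid[:n,:n]; X=(c[0]+h-v*s)/1000; Y=(c[1]+h-u*s)/1000
    P=np.stack([X,Y,np.full(X.shape,z)],-1)@m['R'].T+m['t']; q=P[...,:2]/P[...,2:]; r2=(q**2).sum(-1,keepdims=True); q=q*(1+float(m['k1'])*r2)
    return cv2.remap(im,(q[...,0]*K[0,0]+K[0,2]).astype(np.float32),(q[...,1]*K[1,1]+K[1,2]).astype(np.float32),1)
a=np.hstack([top(.160),top(.054)]); cv2.imwrite('pics/t3.png',a[:,:,::-1])
m=cam('side'); viewer.get_image('side')
for q in ['tin_small_c']:
    for r in spotter.tip_of('side',q)[:3]: print(q,round(r['confidence'],2),w(m,r['centre']).round(3))
E
```

```text
clk 11.0 tcp [ 448.  -188.4  297.4] yaw 12.9 q [ 0.91 -0.04 -0.54  1.71 -0.02  1.47 -0.98] gap 86.9 gf 0.0
tin_small_c 0.63 [ 0.387 -0.222  0.024]
tin_oblong_c 0.7 [ 0.477 -0.19   0.132]
tin_round_c 0.95 [ 0.544 -0.287  0.029]
tin_round_c 0.88 [ 0.478 -0.187  0.082]
tin_small_c 0.58 [ 0.64  -0.027  0.029]
tin_small_c 0.56 [ 0.388 -0.22   0.027]
```

View pics/t3.png

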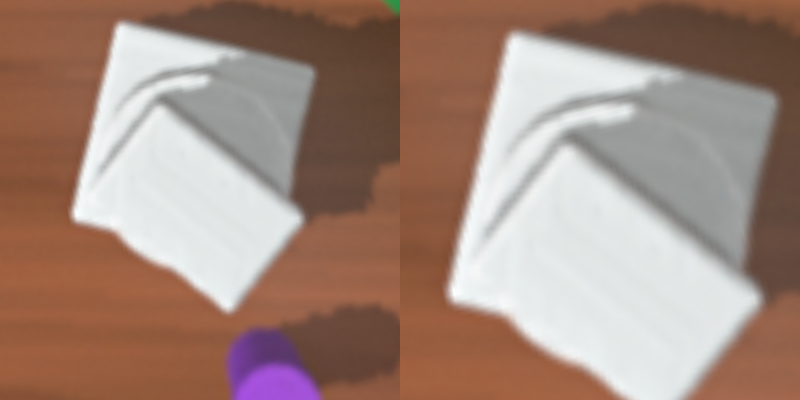

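The rectified view (left panel at the oblong's lid height) gives corners (162,100), (303,217) and (230,312). That puts the oblong at (474.5,-185) with its long axis at 50.3°. In the right panel the square tin sits at (476.6,-189.4), yaw -13.4°. The small tin is seated at (640,-27).

```bash
python3 - <<'E'
from h import *
plan((475,-186,240,50.3))
E
```

```text
clk 11.35 tcp [ 447.2 -189.5  296.7] yaw 12.8 q [ 0.91 -0.04 -0.54  1.71 -0.02  1.47 -0.98] gap 86.7 gf 0.0
(475, -186, 240, 50.3) -> shift [27.8  2.7 56.7] turn -0.654
```

{"op": "play_rows", "data": {"moves": [[-1,[6,1,10],-0.13],[-1,[14,2,25],-0.26],[-1,[22,2.5,40],-0.39],[-1,[27.8,2.7,52],-0.52],[-1,[27.8,2.7,57],-0.654]]}}

```text
clock: 11.85
tcp_pos: [0.4748, -0.1856, 0.2383]
tcp_rot: [-2.838, -1.342, 0.001]
wrist_force: [0.6, 0.6, -0.4]
finger_gap: 0.087
gripper_force: 0.0
```

{"op": "play_rows", "data": {"moves": [[-1,[0,0,15],0],[-1,[0,0,40],0],[-1,[0,0,55],0],[-1,[0,0,55],0],[-1,[0,0,55],0]]}}

```text
clock: 12.35
tcp_pos: [0.4748, -0.1864, 0.185]
tcp_rot: [-2.845, -1.332, 0.0]
wrist_force: [0.3, 1.1, -0.0]
finger_gap: 0.0871
gripper_force: 0.0
```

```bash
python3 - <<'E'
from h import *
plan((475,-186,120,50.3))
E
```

```text
clk 12.35 tcp [ 474.8 -186.4  185. ] yaw 50.2 q [ 0.87  0.08 -0.57  1.83  0.04  1.25 -0.41] gap 87.1 gf 0.0
(475, -186, 120, 50.3) -> shift [ 0.5 -0.1 65. ] turn -0.002
```

{"op": "play_rows", "data": {"moves": [[-1,[0,0,15],0],[-1,[0,0,35],0],[-1,[0,0,55],0],[-0.6,[0,0,64],0],[-0.3,[0,0,65],0]]}}

```text
clock: 12.85
tcp_pos: [0.474, -0.1861, 0.1188]
tcp_rot: [-2.843, -1.333, 0.002]
wrist_force: [-1.2, -0.9, 0.2]
finger_gap: 0.0775
gripper_force: 0.0
```

{"op": "play_rows", "data": {"moves": [[0,[0,0,0],0],[0.1,[0,0,0],0],[0.2,[0,0,0],0],[0.3,[0,0,0],0],[0.5,[0,0,0],0]], "newtons": 12}}

```text
clock: 13.35
tcp_pos: [0.4749, -0.1865, 0.1202]
tcp_rot: [2.844, 1.333, 0.0]
wrist_force: [-0.4, -0.2, 0.2]
finger_gap: 0.039
gripper_force: 0.0
```

{"op": "play_rows", "data": {"moves": [[1,[0,0,0],0],[1,[0,0,0],0],[1,[0,0,-2],0],[1,[0,0,-6],0],[1,[0,0,-15],0]]}}

```text
clock: 13.85
tcp_pos: [0.4741, -0.1862, 0.1346]
tcp_rot: [-2.843, -1.333, 0.002]
wrist_force: [-0.3, -0.6, -1.0]
finger_gap: 0.0302
gripper_force: 12.0
```

{"op": "play_rows", "data": {"moves": [[1,[0,0,-15],0],[1,[0,0,-35],0],[1,[0,0,-60],0],[1,[0,0,-80],0],[1,[0,0,-95],0]]}}

```text
clock: 14.35
tcp_pos: [0.4754, -0.1865, 0.2327]
tcp_rot: [2.842, 1.333, 0.003]
wrist_force: [0.8, -0.5, -1.5]
finger_gap: 0.0299
gripper_force: 12.0
```

```bash
python3 - <<'E'
from h import *
plan((475,-186,230,-10.5),(513,-391,150,-10.5),(513,-391,16,-10.5))
viewer.get_image('side');m=cam('side')
for q in ['tin_oblong_c','tin_round_c','tin_square_c']:
    for r in spotter.tip_of('side',q)[:2]: print(q,round(r['confidence'],2),w(m,r['centre']).round(3))
E
```

```text
clk 14.35 tcp [ 475.4 -186.5  232.7] yaw 50.2 q [ 0.88  0.04 -0.57  1.76  0.02  1.34 -0.39] gap 29.9 gf 12.0
(475, -186, 230, -10.5) -> shift [ 0.1 -0.7  2.7] turn 1.06
(513, -391, 150, -10.5) -> shift [ 74.7 194.6  80. ] turn -0.0
(513, -391, 16, -10.5) -> shift [  0.  -0. 134.] turn -0.0
tin_oblong_c 0.81 [ 0.476 -0.183  0.251]
tin_round_c 0.69 [ 0.477 -0.185  0.085]
tin_round_c 0.6 [ 0.544 -0.284  0.029]
tin_square_c 0.71 [ 0.48  -0.189  0.032]
tin_square_c 0.38 [ 0.475 -0.183  0.084]
```

{"op": "play_rows", "data": {"moves": [[1,[-15,18,0],0.1],[1,[-35,43,0],0.22],[1,[-60,73,0],0.35],[1,[-90,108,0],0.48],[1,[-120,145,10],0.6]]}}

```text
clock: 15.05
tcp_pos: [0.5097, -0.3728, 0.2196]
tcp_rot: [3.112, 0.426, -0.0]
wrist_force: [1.0, -0.2, 0.2]
finger_gap: 0.0302
gripper_force: 12.0
```

```bash
python3 - <<'E'
from h import *
plan((513,-391,150,-10.5))
E
```

```text
clk 15.05 tcp [ 509.7 -372.8  219.6] yaw 15.6 q [ 0.93  0.31 -0.42  1.49  0.13  1.36 -0.8 ] gap 30.2 gf 12.0
(513, -391, 150, -10.5) -> shift [-1.7 18.4 69.6] turn 0.456
```

{"op": "play_rows", "data": {"moves": [[1,[-0.5,5,10],0.1],[1,[-1,10,30],0.2],[1,[-1.7,15,50],0.3],[1,[-1.7,18.4,65],0.4],[1,[-1.7,18.4,70],0.456]]}}

```text
clock: 15.55
tcp_pos: [0.5106, -0.3889, 0.1454]
tcp_rot: [-3.125, 0.287, 0.009]
wrist_force: [-0.1, -0.0, -1.7]
finger_gap: 0.0302
gripper_force: 12.0
```

{"op": "play_rows", "data": {"moves": [[1,[0,0,15],0],[1,[0,0,40],0],[1,[0,0,65],0],[1,[0,0,80],0],[1,[0,0,80],0]]}}

```text
clock: 16.05
tcp_pos: [0.5107, -0.388, 0.0662]
tcp_rot: [-3.126, 0.279, 0.008]
wrist_force: [-0.1, 0.8, -1.2]
finger_gap: 0.0299
gripper_force: 12.0
```

```bash
python3 - <<'E'
from h import *
plan((513,-391,25,-10.5),(513,-391,16,-10.5))
for n in ['wrist','side']:
  save(n,n+'4.png');m=cam(n)
  for q in ['tin_oblong_c','stand_oblong_seat']:
    for r in spotter.tip_of(n,q)[:2]: print(n,q,round(r['confidence'],2),w(m,r['centre']).round(3))
im=cv2.imread('pics/wrist4.png'); s=cv2.imread('pics/side4.png')[230:400,340:540]
cv2.imwrite('pics/v4.png',np.hstack([im[100:370,170:470],cv2.resize(s,(318,270))]))
E
```

```text
clk 16.05 tcp [ 510.7 -388.    66.2] yaw -10.2 q [ 0.87  0.44 -0.34  1.63  0.16  1.1  -1.25] gap 29.9 gf 12.0
(513, -391, 25, -10.5) -> shift [ 2.8  2.5 41.2] turn 0.005
(513, -391, 16, -10.5) -> shift [ 0. -0.  9.] turn -0.0
wrist tin_oblong_c 0.62 [ 0.517 -0.394  0.082]
wrist stand_oblong_seat 0.91 [ 0.511 -0.389  0.004]
side tin_oblong_c 0.57 [ 0.519 -0.391  0.09 ]
side stand_oblong_seat 0.72 [ 0.517 -0.394  0.005]
```

View pics/v4.png

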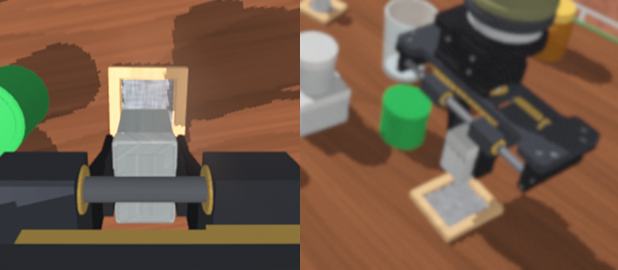

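The tin (yaw aligned with the recess) hangs above the oblong stand, and the green tin is clear. Lowering.

{"op": "play_rows", "data": {"moves": [[1,[0.7,1,10],0],[1,[1.5,2,25],0],[1,[1.5,2.5,36],0],[1,[1.5,2.5,42],0],[1,[1.5,2.5,44],0]]}}

```text
clock: 16.85
tcp_pos: [0.5129, -0.3917, 0.0241]
tcp_rot: [-3.128, 0.281, 0.003]
wrist_force: [0.1, -0.5, -1.0]
finger_gap: 0.0297
gripper_force: 12.0
```

{"op": "play_rows", "data": {"moves": [[1,[0,0,1.5],0],[1,[0,0,3],0],[1,[0,0,4.5],0],[1,[0,0,5.5],0],[1,[0,0,6],0]]}}

```text
clock: 17.35
tcp_pos: [0.5139, -0.3924, 0.02]
tcp_rot: [3.129, -0.281, 0.0]
wrist_force: [0.5, -0.4, -1.3]
finger_gap: 0.03
gripper_force: 12.0
```

```bash
python3 - <<'E'
from h import *
plan((512,-391,16,-10.5)); print(status.get_state()['wrist_force'])
E
```

```text
clk 17.35 tcp [ 513.9 -392.4   20. ] yaw -10.3 q [ 0.87  0.5  -0.33  1.66  0.18  1.02 -1.27] gap 30.0 gf 12.0
(512, -391, 16, -10.5) -> shift [-2.1 -1.   4. ] turn 0.004
[ 0.50823207 -0.44004385 -1.28703929]
```

{"op": "play_rows", "data": {"moves": [[1,[-2,-1,1],0],[1,[-2,-1,2],0],[1,[-2,-1,3],0],[1,[-2,-1,4],0],[1,[-2,-1,4.5],0]]}}

```text
clock: 17.85
tcp_pos: [0.512, -0.391, 0.016]
tcp_rot: [3.129, -0.281, -0.0]
wrist_force: [-2.5, 0.7, 6.2]
finger_gap: 0.0299
gripper_force: 12.0
```

```bash
python3 - <<'E'
from h import *
plan((512,-391,16,-10.5)); print(status.get_state()['wrist_force'])
E
```

```text
clk 17.85 tcp [ 512. -391.   16.] yaw -10.3 q [ 0.87  0.5  -0.33  1.66  0.18  1.01 -1.27] gap 29.9 gf 12.0
(512, -391, 16, -10.5) -> shift [-0.  0.  0.] turn 0.004
[-2.48228333  0.65261771  6.2321777 ]
```

{"op": "play_rows", "data": {"moves": [[0.25,[0,0,0],0],[0.1,[0,0,0],0],[-0.1,[0,0,0],0],[-0.2,[0,0,0],0],[-0.2,[0,0,-4],0]]}}

```text
clock: 18.35
tcp_pos: [0.5116, -0.3906, 0.0188]
tcp_rot: [-3.128, 0.281, 0.002]
wrist_force: [0.9, -0.1, -0.5]
finger_gap: 0.0504
gripper_force: 0.0
```

{"op": "play_rows", "data": {"moves": [[-0.2,[0,0,-15],0],[-0.3,[0,0,-40],0],[-0.3,[0,0,-85],0],[-0.5,[0,0,-130],-0.1],[-1,[0,0,-175],-0.2]]}}

```text
clock: 18.85
tcp_pos: [0.5121, -0.3908, 0.1977]
tcp_rot: [3.14, 0.039, 0.002]
wrist_force: [-0.3, 0.2, 0.1]
finger_gap: 0.0657
gripper_force: 0.0
```

{"op": "play_rows", "data": {"moves": [[-1,[-5,-20,-30],-0.14],[-1,[-10,-50,-50],-0.28],[-1,[-15,-80,-60],-0.42],[-1,[-22,-115,-60],-0.56],[-1,[-28,-150,-60],-0.7]]}}

```text
clock: 19.35
tcp_pos: [0.4809, -0.2403, 0.2563]
tcp_rot: [2.934, 1.115, 0.002]
wrist_force: [0.3, 0.1, -0.3]
finger_gap: 0.0867
gripper_force: 0.0
```

```bash
python3 - <<'E'
from h import *
plan((476,-187,200,50))
for n in ['wrist','side']:
  im=save(n,n+'5.png');m=cam(n)
  for q in ['tin_round_c','tin_square_c','tin_oblong_c']:
    for r in spotter.tip_of(n,q)[:2]: print(n,q,round(r['confidence'],2),w(m,r['centre']).round(3))
cv2.imwrite('pics/v5.png',np.hstack([cv2.resize(cv2.imread('pics/wrist5.png'),(480,300)),cv2.resize(cv2.imread('pics/side5.png')[240:400,300:470],(319,300))]))
E
```

```text
clk 19.35 tcp [ 480.9 -240.3  256.3] yaw 41.6 q [ 0.92  0.09 -0.54  1.67  0.05  1.39 -0.47] gap 86.7 gf 0.0
(476, -187, 200, 50) -> shift [ 31.7 -43.1  56.3] turn -0.146
wrist tin_round_c 0.96 [ 0.473 -0.182  0.083]
wrist tin_round_c 0.88 [ 0.544 -0.274  0.031]
wrist tin_oblong_c 0.81 [ 0.518 -0.387  0.03 ]
side tin_round_c 0.76 [ 0.479 -0.187  0.084]
side tin_round_c 0.62 [ 0.544 -0.284  0.027]
side tin_square_c 0.79 [ 0.479 -0.19   0.029]
side tin_oblong_c 0.75 [ 0.516 -0.391  0.029]
side tin_oblong_c 0.18 [ 0.479 -0.184  0.085]
```

View pics/v5.png

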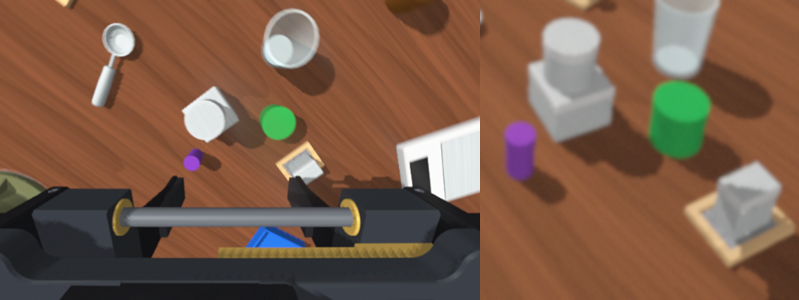

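The wrist and side views show the oblong tin in its recess (height 0.030, as it should be) and the round tin now on top at about (477,-186).

{"op": "play_rows", "data": {"moves": [[-1,[6,-9,5],-0.03],[-1,[15,-20,15],-0.06],[-1,[25,-33,30],-0.1],[-1,[31.7,-43,45],-0.146],[-1,[31.7,-43,56],-0.146]]}}

```text
clock: 20.25
tcp_pos: [0.4759, -0.185, 0.1967]
tcp_rot: [-2.846, -1.326, 0.002]
wrist_force: [0.1, -0.4, 0.2]
finger_gap: 0.0871
gripper_force: 0.0
```

{"op": "play_rows", "data": {"moves": [[-1,[0,0,20],0],[-1,[0,0,45],0],[-1,[0,0,60],0],[-1,[0,0,60],0],[-1,[0,0,60],0]]}}

```text
clock: 20.75
tcp_pos: [0.4766, -0.1884, 0.1386]
tcp_rot: [-2.851, -1.319, -0.0]
wrist_force: [0.3, -0.3, 0.4]
finger_gap: 0.0868
gripper_force: 0.0
```

```bash
python3 - <<'E'
from h import *
plan((477,-186,66,50))
im=save('wrist','w6.png');m=cam('wrist')
for q in ['tin_round_c','tin_square_c']:
    for r in spotter.tip_of('wrist',q)[:2]: print(q,round(r['confidence'],2),w(m,r['centre']).round(3))
E
```

```text
clk 20.75 tcp [ 476.6 -188.4  138.6] yaw 49.7 q [ 0.88  0.13 -0.59  1.88  0.08  1.16 -0.44] gap 86.8 gf 0.0
(477, -186, 66, 50) -> shift [ 2.1 -1.2 72.6] turn -0.006
tin_round_c 0.84 [ 0.473 -0.19   0.082]
tin_round_c 0.79 [ 0.545 -0.287  0.028]
```

{"op": "play_rows", "data": {"moves": [[-1,[0.5,-1,15],0],[-1,[1,-1,35],0],[-1,[1,-1,55],0],[-1,[1,-1,67],0],[-1,[1,-1,72],0]]}}

```text
clock: 21.4
tcp_pos: [0.4759, -0.1869, 0.0658]
tcp_rot: [-2.851, -1.319, 0.001]
wrist_force: [-0.4, -0.0, 0.4]
finger_gap: 0.0872
gripper_force: 0.0
```

{"op": "play_rows", "data": {"moves": [[-0.7,[0,0,0],0],[-0.55,[0,0,0],0],[-0.45,[0,0,0],0],[-0.4,[0,0,0],0],[-0.3,[0,0,0],0]], "newtons": 16}}

```text
clock: 21.9
tcp_pos: [0.4765, -0.1871, 0.0668]
tcp_rot: [2.85, 1.319, 0.001]
wrist_force: [-0.4, 0.1, -0.5]
finger_gap: 0.0601
gripper_force: 0.0
```

{"op": "play_rows", "data": {"moves": [[0.3,[0,0,0],0],[1,[0,0,0],0],[1,[0,0,0],0],[1,[0,0,0],0],[1,[0,0,0],0]]}}

```text
clock: 22.4
tcp_pos: [0.4762, -0.1869, 0.0666]
tcp_rot: [-2.851, -1.319, 0.0]
wrist_force: [-1.9, 0.5, 4.2]
finger_gap: 0.0555
gripper_force: 16.0
```

```bash
python3 - <<'E'
from h import *
plan((502,365,90,50))
E
```

```text
clk 22.4 tcp [ 476.2 -186.9   66.6] yaw 49.7 q [ 0.85  0.21 -0.58  1.95  0.14  1.02 -0.49] gap 55.5 gf 16.0
(502, 365, 90, 50) -> shift [ 437.4 -337.5  -23.4] turn -0.006
```

{"op": "play_rows", "data": {"moves": [[1,[0,0,-4],0],[1,[0,0,-15],0],[1,[0,0,-40],0],[1,[0,0,-70],0],[1,[0,0,-95],0]]}}

```text
clock: 22.9
tcp_pos: [0.4766, -0.1869, 0.1632]
tcp_rot: [2.85, 1.319, 0.001]
wrist_force: [0.7, 1.0, -1.2]
finger_gap: 0.0558
gripper_force: 16.0
```

{"op": "play_rows", "data": {"moves": [[1,[10,-8,-20],0],[1,[32,-25,-35],0],[1,[64,-49,-40],0],[1,[98,-76,-40],0],[1,[134,-103,-40],0]]}}

```text
clock: 23.4
tcp_pos: [0.4845, -0.0169, 0.2022]
tcp_rot: [2.85, 1.317, 0.002]
wrist_force: [1.3, 0.1, -2.5]
finger_gap: 0.0558
gripper_force: 16.0
```

{"op": "play_rows", "data": {"moves": [[1,[36,-27,0],0],[1,[72,-55,0],0],[1,[108,-83,0],0],[1,[144,-111,0],0],[1,[180,-139,0],0]]}}

```text
clock: 23.9
tcp_pos: [0.4951, 0.2106, 0.2021]
tcp_rot: [2.85, 1.318, 0.002]
wrist_force: [0.6, -0.4, -2.0]
finger_gap: 0.0559
gripper_force: 16.0
```

{"op": "play_rows", "data": {"moves": [[1,[32,-25,0],0],[1,[60,-46,0],0],[1,[80,-61,0],0],[1,[90,-68,0],0],[1,[90,-68,0],0]]}}

```text
clock: 24.4
tcp_pos: [0.5008, 0.3233, 0.2014]
tcp_rot: [-2.848, -1.323, 0.0]
wrist_force: [-0.3, -0.2, -1.6]
finger_gap: 0.0554
gripper_force: 16.0
```

```bash
python3 - <<'E'
from h import *
plan((502,365,60,50))
for n in ['wrist','side']:
  im=save(n,n+'7.png');m=cam(n)
  for q in ['tin_round_c','stand_round_seat']:
    for r in spotter.tip_of(n,q)[:2]: print(n,q,round(r['confidence'],2),w(m,r['centre']).round(3))
E
```

```text
clk 24.4 tcp [500.8 323.3 201.4] yaw 49.8 q [ 0.16  0.36 -0.96  1.59  0.3   1.35 -1.54] gap 55.4 gf 16.0
(502, 365, 60, 50) -> shift [ 32.6 -26.  141.4] turn -0.003
wrist tin_round_c 0.69 [0.504 0.317 0.22 ]
wrist stand_round_seat 0.67 [0.503 0.365 0.003]
side tin_round_c 0.88 [ 0.546 -0.285  0.028]
side stand_round_seat 0.82 [0.506 0.364 0.006]
```

{"op": "play_rows", "data": {"moves": [[1,[10,-8,15],0],[1,[22,-17,40],0],[1,[32.6,-26,75],0],[1,[32.6,-26,105],0],[1,[32.6,-26,130],0]]}}

```text
clock: 25.2
tcp_pos: [0.5025, 0.3623, 0.0696]
tcp_rot: [2.851, 1.318, -0.002]
wrist_force: [0.3, 0.7, -1.2]
finger_gap: 0.0555
gripper_force: 16.0
```

{"op": "play_rows", "data": {"moves": [[1,[0,0,10],0],[1,[0,0,20],0],[1,[0,0,30],0],[1,[0,0,36],0],[1,[0,0,36],0]]}}

```text
clock: 25.7
tcp_pos: [0.5027, 0.3631, 0.035]
tcp_rot: [2.851, 1.319, -0.001]
wrist_force: [-0.5, -0.6, -1.6]
finger_gap: 0.0558
gripper_force: 16.0
```

```bash
python3 - <<'E'
from h import *
plan((502,365,16.5,50))
im=save('wrist','w8.png');m=cam('wrist')
for q in ['tin_round_c','stand_round_seat']:
    for r in spotter.tip_of('wrist',q)[:2]: print(q,round(r['confidence'],2),w(m,r['centre']).round(3))
E
```

```text
clk 25.7 tcp [502.7 363.1  35. ] yaw 49.6 q [-0.    0.57 -0.86  1.7   0.48  1.1  -1.71] gap 55.8 gf 16.0
(502, 365, 16.5, 50) -> shift [ 1.  -1.8 18.5] turn -0.006
tin_round_c 0.76 [0.503 0.36  0.052]
```

View pics/w8.png

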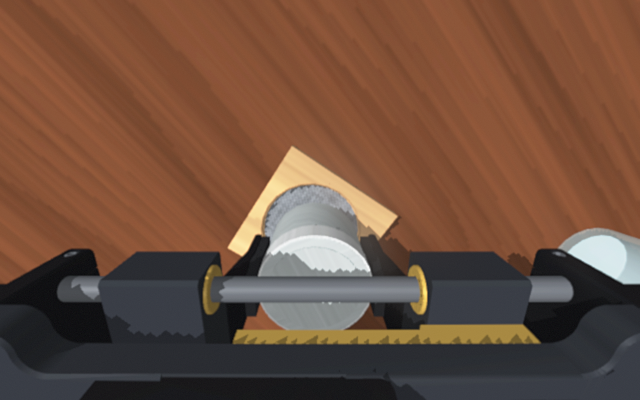

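The round tin (315,280) is centred over its recess (310,210), with the glass off to the right. Lowering.

{"op": "play_rows", "data": {"moves": [[1,[1,-2,5],0],[1,[1,-2,9],0],[1,[1,-2,12],0],[1,[1,-2,15],0],[1,[1,-2,17],0]]}}

```text
clock: 26.35
tcp_pos: [0.5017, 0.3653, 0.0178]
tcp_rot: [2.851, 1.319, -0.001]
wrist_force: [0.5, -0.3, -0.9]
finger_gap: 0.0554
gripper_force: 16.0
```

```bash
python3 - <<'E'
from h import *
plan((502,365,16.5,50)); print(status.get_state()['wrist_force'])
E
```

```text
clk 26.35 tcp [501.7 365.3  17.8] yaw 49.7 q [-0.01  0.59 -0.85  1.71  0.5   1.07 -1.73] gap 55.4 gf 16.0
(502, 365, 16.5, 50) -> shift [0.  0.4 1.3] turn -0.006
[ 0.48257156 -0.26569338 -0.94204342]
```

{"op": "play_rows", "data": {"moves": [[1,[0,0,0.5],0],[1,[0,0,1],0],[1,[0,0,1.5],0],[1,[0,0,1.7],0],[1,[0,0,1.7],0]]}}

```text
clock: 26.85
tcp_pos: [0.5019, 0.3655, 0.0167]
tcp_rot: [2.851, 1.319, 0.0]
wrist_force: [-0.4, 0.3, -2.2]
finger_gap: 0.0556
gripper_force: 16.0
```

{"op": "play_rows", "data": {"moves": [[-0.35,[0,0,0],0],[-0.5,[0,0,0],0],[-0.65,[0,0,0],0],[-0.75,[0,0,0],0],[-0.75,[0,0,-4],0]]}}

```text
clock: 27.35
tcp_pos: [0.5015, 0.3652, 0.0203]
tcp_rot: [2.851, 1.319, -0.001]
wrist_force: [-0.3, 0.8, 0.7]
finger_gap: 0.0746
gripper_force: 0.0
```

{"op": "play_rows", "data": {"moves": [[-0.75,[0,0,-15],0],[-0.75,[0,0,-40],0],[-0.8,[0,0,-85],0],[-1,[0,0,-130],0],[-1,[0,0,-175],0]]}}

```text
clock: 27.85
tcp_pos: [0.5015, 0.3657, 0.1987]
tcp_rot: [-2.851, -1.32, -0.002]
wrist_force: [0.9, 1.1, -0.8]
finger_gap: 0.0851
gripper_force: 0.0
```

```bash
python3 - <<'E'
from h import *
plan((440,-200,220,76.6))
for n in ['wrist','scene']:
  im=save(n,n+'9.png');m=cam(n)
  for q in ['tin_round_c','stand_round_seat']:
    for r in spotter.tip_of(n,q)[:2]: print(n,q,round(r['confidence'],2),w(m,r['centre']).round(3))
E
```

```text
clk 27.85 tcp [501.5 365.7 198.7] yaw 49.7 q [ 0.06  0.42 -0.95  1.54  0.35  1.36 -1.62] gap 85.1 gf 0.0
(440, -200, 220, 76.6) -> shift [-471.2  319.   -21.3] turn -0.469
wrist tin_round_c 0.61 [0.505 0.368 0.043]
scene tin_round_c 0.69 [0.502 0.366 0.034]
scene tin_round_c 0.66 [ 0.544 -0.286  0.03 ]
scene stand_round_seat 0.65 [0.497 0.366 0.005]
```

{"op": "play_rows", "data": {"moves": [[-1,[-30,22,-15],-0.08],[-1,[-68,51,-22],-0.16],[-1,[-106,80,-22],-0.24],[-1,[-144,108,-22],-0.32],[-1,[-182,137,-22],-0.4]]}}

```text
clock: 28.65
tcp_pos: [0.4871, 0.1359, 0.2161]
tcp_rot: [-2.528, -1.863, 0.004]
wrist_force: [0.8, -0.1, 0.0]
finger_gap: 0.087
gripper_force: 0.0
```

```bash
python3 - <<'E'
from h import *
plan((468,-225,220,76.6))
E
```

```text
clk 28.65 tcp [487.1 135.9 216.1] yaw 72.8 q [ 0.67  0.09 -1.03  1.78  0.08  1.32 -0.68] gap 87.0 gf 0.0
(468, -225, 220, 76.6) -> shift [-350.4   88.6   -3.9] turn -0.067
```

{"op": "play_rows", "data": {"moves": [[-1,[-42,10.5,-4],-0.02],[-1,[-84,21,-4],-0.04],[-1,[-126,32,-4],-0.067],[-1,[-168,42.5,-4],-0.067],[-1,[-210,53,-4],-0.067]]}}

```text
clock: 29.15
tcp_pos: [0.4748, -0.0801, 0.2206]
tcp_rot: [-2.468, -1.942, 0.002]
wrist_force: [0.3, -0.7, -0.3]
finger_gap: 0.0871
gripper_force: 0.0
```

{"op": "play_rows", "data": {"moves": [[-1,[-40,7.5,0],0],[-1,[-80,15,0],0],[-1,[-115,22,0],0],[-1,[-140,26,0],0],[-1,[-140,26,0],0]]}}

```text
clock: 29.65
tcp_pos: [0.4663, -0.2248, 0.2197]
tcp_rot: [-2.473, -1.933, 0.003]
wrist_force: [-0.0, -0.0, 0.0]
finger_gap: 0.0868
gripper_force: 0.0
```

```bash
python3 - <<'E'
from h import *
plan((476.6,-189.4,110,76.6))
im=save('wrist','w10.png');m=cam('wrist')
for n in ['wrist','side']:
  if n=='side': viewer.get_image('side')
  mm=cam(n)
  for r in spotter.tip_of(n,'tin_square_c')[:2]: print(n,round(r['confidence'],2),w(mm,r['centre']).round(3))
K=m['intrinsics']
def top(z,c=(476,-186),h=50,s=.25):
    n=int(2*h/s); v,u=np.mgrid[:n,:n]; X=(c[0]+h-v*s)/1000; Y=(c[1]+h-u*s)/1000
    P=np.stack([X,Y,np.full(X.shape,z)],-1)@m['R'].T+m['t']; q=P[...,:2]/P[...,2:]; r2=(q**2).sum(-1,keepdims=True); q=q*(1+float(m['k1'])*r2)
    return cv2.remap(im,(q[...,0]*K[0,0]+K[0,2]).astype(np.float32),(q[...,1]*K[1,1]+K[1,2]).astype(np.float32),1)
cv2.imwrite('pics/t10.png',top(.054)[:,:,::-1])
E
```

```text
clk 29.65 tcp [ 466.3 -224.8  219.7] yaw 76.0 q [ 1.06  0.08 -0.69  1.76  0.05  1.32  0.11] gap 86.8 gf 0.0
(476.6, -189.4, 110, 76.6) -> shift [ 36.9   1.4 109.7] turn -0.01
wrist 0.66 [ 0.478 -0.183  0.026]
side 0.43 [0.651 0.209 0.053]
side 0.29 [0.504 0.366 0.005]
```

View pics/t10.png

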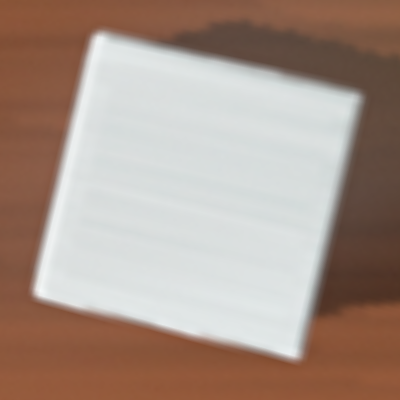

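The square tin's lid corners are (98,33), (362,95), (300,359) and (35,296). That puts its centre near (477,-187), yaw 76.6°.

{"op": "play_rows", "data": {"moves": [[-1,[10,1,15],-0.01],[-1,[22,1.5,45],-0.01],[-1,[32,1.5,75],-0.01],[-1,[38.8,1.5,100],-0.01],[-1,[38.8,1.5,112],-0.01]]}}

```text
clock: 30.35
tcp_pos: [0.4778, -0.1793, 0.1067]
tcp_rot: [-2.451, -1.959, 0.002]
wrist_force: [0.0, 0.7, 0.1]
finger_gap: 0.0868
gripper_force: 0.0
```

{"op": "play_rows", "data": {"moves": [[-1,[0,0,8],0],[-1,[0,0,20],0],[-1,[0,0,30],0],[-1,[0,0,30],0],[-1,[0,0,30],0]]}}

```text
clock: 30.85
tcp_pos: [0.4793, -0.1833, 0.0799]
tcp_rot: [2.459, 1.955, 0.0]
wrist_force: [0.8, 0.2, -0.4]
finger_gap: 0.0868
gripper_force: 0.0
```

```bash
python3 - <<'E'
from h import *
plan((477,-187.5,13,76.6))
E
```

```text
clk 30.85 tcp [ 479.3 -183.3   79.9] yaw 77.0 q [ 0.97  0.22 -0.72  1.93  0.17  1.05 -0.05] gap 86.8 gf 0.0
(477, -187.5, 13, 76.6) -> shift [-4.6 -1.3 66.9] turn 0.006
```

{"op": "play_rows", "data": {"moves": [[-1,[-4.6,-1.5,3],0.006],[-1,[-4.6,-1.5,12],0.006],[-1,[-4.6,-1.5,20],0.006],[-1,[-4.6,-1.5,20],0.006],[-1,[-4.6,-1.5,20],0.006]]}}

```text
clock: 31.35
tcp_pos: [0.4764, -0.1869, 0.0593]
tcp_rot: [-2.464, -1.948, 0.0]
wrist_force: [0.3, -0.4, 0.0]
finger_gap: 0.0871
gripper_force: 0.0
```

{"op": "play_rows", "data": {"moves": [[-1,[0,0,8],0],[-1,[0,0,22],0],[-1,[0,0,36],0],[-1,[0,0,44],0],[-1,[0,0,46.5],0]]}}

```text
clock: 31.85
tcp_pos: [0.4755, -0.1866, 0.0114]
tcp_rot: [-2.462, -1.947, 0.002]
wrist_force: [0.6, 0.6, -0.6]
finger_gap: 0.0872
gripper_force: 0.0
```

{"op": "play_rows", "data": {"moves": [[-0.85,[0,0,0],0],[-0.75,[0,0,0],0],[-0.65,[0,0,0],0],[-0.6,[0,0,0],0],[-0.4,[0,0,0],0]], "newtons": 20}}

```text
clock: 32.35
tcp_pos: [0.4771, -0.1874, 0.0136]
tcp_rot: [2.464, 1.947, 0.001]
wrist_force: [-0.5, 0.3, 0.3]
finger_gap: 0.0682
gripper_force: 20.0
```

{"op": "play_rows", "data": {"moves": [[0,[0,0,0],0],[1,[0,0,0],0],[1,[0,0,0],0],[1,[0,0,0],0],[1,[0,0,0],0]]}}

```text
clock: 32.85
tcp_pos: [0.477, -0.1874, 0.0135]
tcp_rot: [2.464, 1.948, 0.0]
wrist_force: [0.3, -0.3, 4.1]
finger_gap: 0.0679
gripper_force: 20.0
```

```bash
python3 - <<'E'
from h import *
plan((498,158,120,92.4)); print(status.get_state()['wrist_force'])
E
```

```text
clk 32.85 tcp [ 477.  -187.4   13.5] yaw 76.7 q [ 0.94  0.32 -0.69  1.99  0.25  0.92 -0.11] gap 67.9 gf 20.0
(498, 158, 120, 92.4) -> shift [ 340.9  -59.3 -106.5] turn -0.275
[ 0.34641491 -0.2585937   4.05183823]
```

{"op": "play_rows", "data": {"moves": [[1,[0,0,-4],0],[1,[0,0,-15],0],[1,[0,0,-40],0],[1,[0,0,-70],0],[1,[0,0,-95],0]]}}

```text
clock: 33.35
tcp_pos: [0.4763, -0.1868, 0.1095]
tcp_rot: [-2.464, -1.948, 0.0]
wrist_force: [0.0, -0.1, -3.2]
finger_gap: 0.0681
gripper_force: 20.0
```

{"op": "play_rows", "data": {"moves": [[1,[12,-2,-15],0],[1,[36,-6,-22],-0.03],[1,[70,-12,-22],-0.06],[1,[108,-19,-22],-0.1],[1,[146,-26,-22],-0.15]]}}

```text
clock: 33.85
tcp_pos: [0.4835, -0.0352, 0.1292]
tcp_rot: [-2.305, -2.131, 0.002]
wrist_force: [0.2, 0.0, -2.2]
finger_gap: 0.0676
gripper_force: 20.0
```

{"op": "play_rows", "data": {"moves": [[1,[38,0,0],-0.04],[1,[76,0,0],-0.08],[1,[110,0,0],-0.12],[1,[138,0,0],-0.125],[1,[155,0,0],-0.125]]}}

```text
clock: 34.35
tcp_pos: [0.4954, 0.1208, 0.1294]
tcp_rot: [-2.164, -2.274, 0.001]
wrist_force: [-0.0, -0.6, -3.6]
finger_gap: 0.068
gripper_force: 20.0
```

```bash
python3 - <<'E'
from h import *
plan((498,158,60,92.4))
for n in ['wrist']:
  im=save(n,n+'11.png');m=cam(n)
  for q in ['tin_square_c','stand_square_seat']:
    for r in spotter.tip_of(n,q)[:2]: print(n,q,round(r['confidence'],2),w(m,r['centre']).round(3))
E
```

```text
clk 34.35 tcp [495.4 120.8 129.4] yaw 92.8 q [ 0.62  0.2  -0.98  1.88  0.18  1.15 -0.38] gap 68.0 gf 20.0
(498, 158, 60, 92.4) -> shift [37.1  4.5 69.4] turn 0.007
wrist tin_square_c 0.92 [0.49  0.125 0.145]
```

{"op": "play_rows", "data": {"moves": [[1,[12,1.5,8],0.007],[1,[25,3,25],0.007],[1,[35,4.5,45],0.007],[1,[37,4.5,60],0.007],[1,[37,4.5,68],0.007]]}}

```text
clock: 35.0
tcp_pos: [0.4992, 0.1518, 0.0603]
tcp_rot: [-2.18, -2.26, 0.005]
wrist_force: [-0.0, -0.2, -3.3]
finger_gap: 0.0679
gripper_force: 20.0
```

{"op": "play_rows", "data": {"moves": [[1,[0,0,5],0],[1,[0,0,12],0],[1,[0,0,17],0],[1,[0,0,20],0],[1,[0,0,20],0]]}}

```text
clock: 35.5
tcp_pos: [0.5008, 0.1522, 0.0419]
tcp_rot: [-2.183, -2.26, 0.001]
wrist_force: [-1.0, 0.1, -2.9]
finger_gap: 0.0678
gripper_force: 20.0
```

```bash
python3 - <<'E'
from h import *
plan((498,158,17.5,92.4))
im=save('wrist','w12.png');save('scene','s12.png');save('side','d12.png')
a=cv2.imread('pics/w12.png')[100:340,180:480]; b=cv2.imread('pics/side12.png') if 0 else cv2.imread('pics/d12.png')[140:260,200:350]; c=cv2.imread('pics/s12.png')[140:260,310:460]
cv2.imwrite('pics/v12.png',np.vstack([np.hstack([cv2.resize(b,(375,300)),cv2.resize(c,(375,300))]),cv2.resize(a,(375,300)).repeat(2,1)[:, :750]]))
E
```

```text
clk 35.5 tcp [500.8 152.2  41.9] yaw 92.0 q [ 0.47  0.36 -0.93  1.93  0.34  1.01 -0.58] gap 67.8 gf 20.0
(498, 158, 17.5, 92.4) -> shift [ 5.9 -2.6 24.4] turn -0.007
```

View pics/v12.png

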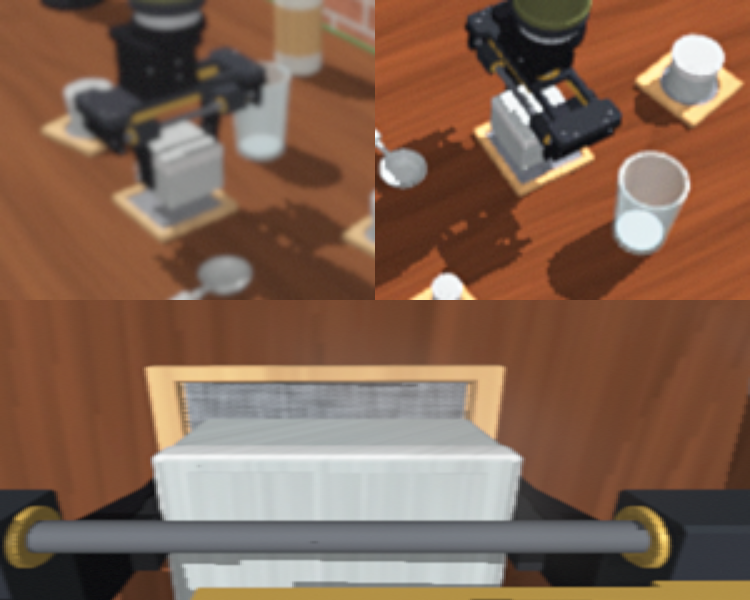

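The tin is square to its recess and a few millimetres to the right, matching the computed correction. Both glasses are clear.

{"op": "play_rows", "data": {"moves": [[1,[3,-1.3,2],-0.007],[1,[5.9,-2.6,5],-0.007],[1,[5.9,-2.6,9],-0.007],[1,[5.9,-2.6,12],-0.007],[1,[5.9,-2.6,13],-0.007]]}}

```text
clock: 36.15
tcp_pos: [0.4977, 0.1581, 0.0286]
tcp_rot: [-2.174, -2.267, 0.001]
wrist_force: [-0.6, -0.4, -2.0]
finger_gap: 0.0678
gripper_force: 20.0
```

```bash
python3 - <<'E'
from h import *
plan((498,158,17.5,92.4))
E
```

```text
clk 36.15 tcp [497.7 158.1  28.6] yaw 92.4 q [ 0.44  0.38 -0.92  1.95  0.36  0.99 -0.6 ] gap 67.8 gf 20.0
(498, 158, 17.5, 92.4) -> shift [-0.1  0.3 11.1] turn 0.0
```

{"op": "play_rows", "data": {"moves": [[1,[0,0,3],0],[1,[0,0,6],0],[1,[0,0,8.5],0],[1,[0,0,10.5],0],[1,[0,0,11.2],0]]}}

```text
clock: 36.65
tcp_pos: [0.4979, 0.1582, 0.0176]
tcp_rot: [-2.174, -2.267, 0.001]
wrist_force: [-0.3, 0.4, -2.1]
finger_gap: 0.068
gripper_force: 20.0
```

```bash
python3 - <<'E'
from h import *
plan((498,158,17.5,92.4)); print(status.get_state()['wrist_force'])
E
```

```text
clk 36.65 tcp [497.9 158.2  17.6] yaw 92.4 q [ 0.43  0.4  -0.91  1.95  0.38  0.97 -0.62] gap 68.0 gf 20.0
(498, 158, 17.5, 92.4) -> shift [-0.3  0.1  0.1] turn 0.0
[-0.32973072  0.36382467 -2.09285996]
```

Nudge down until contact, release, and lift.

{"op": "play_rows", "data": {"moves": [[1,[0,0,0.4],0],[1,[0,0,0.7],0],[1,[0,0,1],0],[1,[0,0,1],0],[1,[0,0,1],0]]}}

```text
clock: 37.15
tcp_pos: [0.4979, 0.1582, 0.0176]
tcp_rot: [2.174, 2.267, -0.001]
wrist_force: [-3.3, -1.6, 4.5]
finger_gap: 0.068
gripper_force: 20.0
```

{"op": "play_rows", "data": {"moves": [[-0.6,[0,0,0],0],[-0.8,[0,0,0],0],[-0.9,[0,0,0],0],[-1,[0,0,0],0],[-1,[0,0,-3],0]]}}

```text
clock: 37.65
tcp_pos: [0.4979, 0.1582, 0.0198]
tcp_rot: [-2.174, -2.267, 0.0]
wrist_force: [-0.2, 0.6, -0.6]
finger_gap: 0.0859
gripper_force: 0.0
```

{"op": "play_rows", "data": {"moves": [[-1,[0,0,-8],0],[-1,[0,0,-25],0],[-1,[0,0,-60],0],[-1,[0,0,-105],0],[-1,[0,0,-150],0]]}}

```text
clock: 38.15
tcp_pos: [0.4977, 0.1588, 0.1726]
tcp_rot: [2.173, 2.269, 0.001]
wrist_force: [0.7, 0.4, 0.7]
finger_gap: 0.0872
gripper_force: 0.0
```

{"op": "play_rows", "data": {"moves": [[-1,[-30,0,-40],0],[-1,[-65,0,-70],0],[-1,[-105,0,-90],0],[-1,[-145,0,-90],0],[-1,[-180,0,-90],0]]}}

```text
clock: 38.65
tcp_pos: [0.5061, -0.0233, 0.2625]
tcp_rot: [2.172, 2.264, 0.001]
wrist_force: [0.9, -0.5, 0.5]
finger_gap: 0.0872
gripper_force: 0.0
```

```bash
python3 - <<'E'
from h import *
plan()
for n in ['scene','side','wrist']:
  im=save(n,n+'13.png');m=cam(n)
  for q in ['tin_small_c','tin_oblong_c','tin_round_c','tin_square_c','glass_a_c']:
    for r in spotter.tip_of(n,q)[:3]: print(n,q,round(r['confidence'],2),w(m,r['centre']).round(3))
c=cv2.imread('pics/scene13.png')[140:310,160:470]; d=cv2.imread('pics/side13.png')[150:400,200:500]
cv2.imwrite('pics/v13.png',np.vstack([cv2.resize(c,(547,300)),cv2.resize(np.hstack([d,cv2.resize(cv2.imread('pics/wrist13.png'),(400,250))]),(547,300))]))
E
```

```text
clk 38.65 tcp [506.1 -23.3 262.5] yaw 92.4 q [ 0.87  0.04 -0.89  1.72  0.03  1.4   0.02] gap 87.2 gf 0.0
scene tin_small_c 0.52 [ 0.385 -0.219  0.024]
scene tin_small_c 0.46 [ 0.638 -0.028  0.033]
scene tin_oblong_c 0.79 [ 0.509 -0.396  0.033]
scene tin_oblong_c 0.74 [0.5   0.366 0.037]
scene tin_round_c 0.63 [ 0.544 -0.286  0.027]
scene tin_round_c 0.61 [0.5   0.366 0.036]
scene tin_square_c 0.71 [0.5   0.157 0.031]
scene glass_a_c 0.93 [0.644 0.203 0.054]
scene glass_a_c 0.32 [ 0.511 -0.392  0.005]
side tin_small_c 0.8 [ 0.641 -0.025  0.029]
side tin_small_c 0.57 [ 0.385 -0.219  0.024]
side tin_oblong_c 0.72 [ 0.515 -0.391  0.032]
side tin_round_c 0.87 [0.503 0.367 0.033]
side tin_round_c 0.81 [ 0.543 -0.285  0.026]
side tin_square_c 0.71 [0.5   0.156 0.036]
side glass_a_c 0.83 [0.646 0.207 0.051]
wrist tin_small_c 0.43 [ 0.386 -0.219  0.025]
wrist tin_round_c 0.56 [ 0.548 -0.287  0.026]
wrist tin_square_c 0.61 [0.496 0.158 0.033]
```

View pics/v13.png

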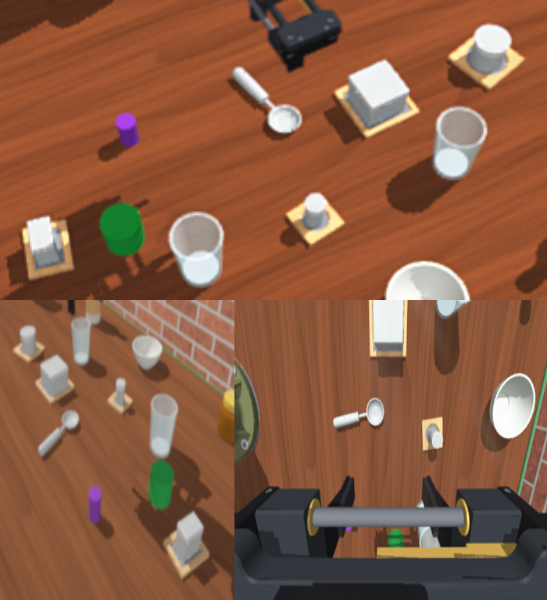

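All four tins stand in their own recesses and the glasses and look-alikes are where they were. Each tin also met its recess floor at the expected height.

```bash
python3 -c "
from h import *
print(ticket.close_job())"
```

```text
the job is handed in; nothing more can be done
None
```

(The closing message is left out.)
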